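Find the rattling tin

TASK

Three look-alike green tins stand on the welding bench; two are packed tight and in one a heavy metal part has come loose. Lift the tins and shake or tip them to find the one that rattles, stand any quiet tin you picked up back upright where it stood, and present the rattling one: finish with it still in the gripper, held upright and motionless with its underside about 10 cm or more above the middle of the yellow mat. Do not drop the tins, and leave the flask, the brass adaptor and the metal block alone.

Things in the scene. Friction and masses are not known exactly. Their poses are not given: they have to be found in the camera images.
- tin_a: Round sealed green tin with a white band and an aluminium-coloured lid fixed on, 66 mm in diameter, 80 mm tall, standing; origin at the centre of its underside, z up. All three look the same and weigh 0.33 to 0.51 kg, so weight does not tell; any of the three may be the one that rattles, whatever its name. Two are packed tight inside.
- tin_b: Round sealed green tin with a white band and an aluminium-coloured lid fixed on, 66 mm in diameter, 80 mm tall, standing; origin at the centre of its underside, z up. Same as tin_a. In one of the three, a tungsten-alloy slug of about 0.25 kg (25 mm across, 26 mm tall) lies loose on the smooth floor, at first in the middle; it can slide about 16 mm each way.
- tin_c: Round sealed green tin with a white band and an aluminium-coloured lid fixed on, 66 mm in diameter, 80 mm tall, standing; origin at the centre of its underside, z up. Same as tin_a. The loose slug slides and knocks on the wall when its tin is tipped by 0.3 rad or more, or shaken, and stays where it slid once level again, which shifts the tin's balance.
- mat: Square yellow mat fixed on the bench, 130 x 130 mm, 3 mm thick, towards the far side. Origin at the centre of its underside, z up.
- flask: White plastic bottle with a red cap, 60 mm in diameter, 150 mm tall, standing; a bystander. Origin at the centre of its underside.
- adaptor: Brass fitting standing upright, foot 38 mm in diameter, 60 mm tall; a bystander. Origin at the centre of its underside.
- block: Bare aluminium block, 50 x 90 x 40 mm (x, y, z), lying flat; a bystander. Origin at the centre of its underside.
There are look-alikes about, which are no part of the job. Leave any blue or pink look-alike of the tin_a alone. Of the things shaped like the mat, the yellow one is meant.

How it is judged (in metres and radians):
On the way:
1. the rattling tin has been lifted off the bench and shaken or tipped so that the loose part in it slid across (((distance between in_p_c0 and tin_a below 0.072 m and height (world z) of tin_a above 0.02 m and (x of in_p_c0 in the frame of tin_a above 0.008 m or x of in_p_c0 in the frame of tin_a below -0.008 m or y of in_p_c0 in the frame of tin_a above 0.008 m or y of in_p_c0 in the frame of tin_a below -0.008 m)) or (distance between in_p_c0 and tin_b below 0.072 m and height (world z) of tin_b above 0.02 m and (x of in_p_c0 in the frame of tin_b above 0.008 m or x of in_p_c0 in the frame of tin_b below -0.008 m or y of in_p_c0 in the frame of tin_b above 0.008 m or y of in_p_c0 in the frame of tin_b below -0.008 m)) or (distance between in_p_c0 and tin_c below 0.072 m and height (world z) of tin_c above 0.02 m and (x of in_p_c0 in the frame of tin_c above 0.008 m or x of in_p_c0 in the frame of tin_c below -0.008 m or y of in_p_c0 in the frame of tin_c above 0.008 m or y of in_p_c0 in the frame of tin_c below -0.008 m)))), for 0.05 s.
At the end, for the whole second after the job is handed in: Rattling tin held by the fingers, underside over 70 mm up, upright to 0.2 rad, within 50 mm of the mat's middle, still (under 0.03 m/s), touching nothing else; the other two released, at rest upright (0.1 rad) on the bench within 50 mm of where they stood (((distance between in_p_c0 and tin_a below 0.072 m and height (world z) of tin_a above 0.07 m and angle between tin_a's own z axis and vertical below 0.2 rad and horizontal distance between tin_a and mat below 0.05 m and contact force between the fingers and tin_a above 2 N and linear speed of tin_a below 0.03 m/s and height (world z) of each of tin_b, tin_c below 0.008 m and angle between each of tin_b, tin_c's own z axis and vertical below 0.1 rad and distance of each of tin_b, tin_c from where it was at the start of the episode below 0.05 m and linear speed of each of tin_b, tin_c below 0.02 m/s and contact force between each of tin_b, tin_c and the fingers below 0.2 N and contact force between tin_a and tin_b below 0.2 N and contact force between tin_a and tin_c below 0.2 N and contact force between tin_a and flask below 0.2 N and contact force between tin_a and adaptor below 0.2 N and contact force between tin_a and block below 0.2 N) or (distance between in_p_c0 and tin_b below 0.072 m and height (world z) of tin_b above 0.07 m and angle between tin_b's own z axis and vertical below 0.2 rad and horizontal distance between tin_b and mat below 0.05 m and contact force between the fingers and tin_b above 2 N and linear speed of tin_b below 0.03 m/s and height (world z) of each of tin_a, tin_c below 0.008 m and angle between each of tin_a, tin_c's own z axis and vertical below 0.1 rad and distance of each of tin_a, tin_c from where it was at the start of the episode below 0.05 m and linear speed of each of tin_a, tin_c below 0.02 m/s and contact force between each of tin_a, tin_c and the fingers below 0.2 N and contact force between tin_b and tin_a below 0.2 N and contact force between tin_b and tin_c below 0.2 N and contact force between tin_b and flask below 0.2 N and contact force between tin_b and adaptor below 0.2 N and contact force between tin_b and block below 0.2 N) or (distance between in_p_c0 and tin_c below 0.072 m and height (world z) of tin_c above 0.07 m and angle between tin_c's own z axis and vertical below 0.2 rad and horizontal distance between tin_c and mat below 0.05 m and contact force between the fingers and tin_c above 2 N and linear speed of tin_c below 0.03 m/s and height (world z) of each of tin_a, tin_b below 0.008 m and angle between each of tin_a, tin_b's own z axis and vertical below 0.1 rad and distance of each of tin_a, tin_b from where it was at the start of the episode below 0.05 m and linear speed of each of tin_a, tin_b below 0.02 m/s and contact force between each of tin_a, tin_b and the fingers below 0.2 N and contact force between tin_c and tin_a below 0.2 N and contact force between tin_c and tin_b below 0.2 N and contact force between tin_c and flask below 0.2 N and contact force between tin_c and adaptor below 0.2 N and contact force between tin_c and block below 0.2 N))); the arm keeps its last pose, push and grip.
It fails at once if a bystander was pushed more than 30 mm or knocked over (distance of any of flask, adaptor, block from where it was at the start of the episode above 0.03 m or angle between any of flask, adaptor, block's own z axis and vertical above 0.3 rad).
It fails at once if a tin was dropped (falling free faster than 0.7 m/s) ((linear speed of tin_a above 0.7 m/s and contact force between tin_a and the fingers below 0.1 N) or (linear speed of tin_b above 0.7 m/s and contact force between tin_b and the fingers below 0.1 N) or (linear speed of tin_c above 0.7 m/s and contact force between tin_c and the fingers below 0.1 N)).
It fails at once if a tin was knocked over on the bench ((angle between tin_a's own z axis and vertical above 1.2 rad and contact force between tin_a and the fingers below 0.1 N) or (angle between tin_b's own z axis and vertical above 1.2 rad and contact force between tin_b and the fingers below 0.1 N) or (angle between tin_c's own z axis and vertical above 1.2 rad and contact force between tin_c and the fingers below 0.1 N)).
It also fails if it takes over 72 s, if anything falls off the work surface, if the arm or the gripper's body presses on something with over 40 N, if the wrist force passes 120 N, or if a joint passes its speed limit or range.

ROBOT

A 6-joint arm with a two-finger parallel gripper is mounted at the origin on the work surface. World frame = base frame: x ahead of the robot, y to its left, z up, the work surface at z = 0. Lengths are in mm, angles in rad, forces in N, time in s.
With the tool pointing down it reaches from about 400 to 925 mm from the base axis. Payload 12.5 kg.
Tool frame: the origin (TCP) lies midway between the tips of the shut fingers; the grasp point (between the pads) lies 19 mm behind it; z points along the fingers, y is the line along which they close (so a half turn about z gives the same grasp; the last joint's range is limited). The gripper opens to 95 mm and grips with 3 to 60 N. Pads are 20 mm wide; open, the fingers measure 119 mm over their backs; the gripper's body (75 mm by 180 mm) begins 59 mm behind the grasp point.
Start: joints at [-1.35, 0.491, 1.559, -0, 1.092, -0.106], TCP at [200.657, -591.932, 214.661] pointing down, gripper open.
Joint ranges: [-3.1, 3.1], [-0.84, 2.19], [0.05, 2.79], [-1.13, 4.28], [0.06, 2.93], [-2.69, 2.69]. Speed limits (rad/s): [2.22, 2.22, 2.79, 3.14, 3.14, 3.14].

INTERFACE

Orientations are given as [roll, pitch, yaw] about the fixed x, y, z axes, in that order (R = Rz(yaw) Ry(pitch) Rx(roll)).
In Python, from cell import state, read_camera, camera_info, env gives the robot as it stands.
- The arm moves only by the tool move_arm, never from a script. Its argument "commands" is a list of rows, each a list of 3 entries, a list of its own where there are three numbers: the shift along the world's x, y, z in cm, then the turn, a rotation vector about the world's x, y, z in degrees, then the opening, from 0 (shut) to 1 (fully open). A call has 1 to 10 rows; each row shifts and turns the commanded pose from where the row before left it; what a row does not reach is not made up. A row lasts 1/10 s, in which the tool goes at most 50 mm and 8.59 degrees, less where a joint would pass 70% of its speed; a pose out of reach is approached as far as the arm can. A call with a gripper value outside its range is refused whole. The fingers move at their own pace and stop on an object; the grip force is fixed at half the most. Time passes only in rows, so rows that do not move let the fingers close. It gives the time, the measured TCP pose, the force, the opening and the grip force at its end, in the units of the state.
- state(): the state, without advancing time (a new reading comes with each control period).
- read_camera(name): name is "side" or "top"; returns the picture (480x640x3 uint8, blue, green, red); there is no depth.
- camera_info(name): a dict with "K" (3x3 intrinsics, pixels), "k1" (the pictures are not rectified: a ray, as slopes to the right and down, at radius r is drawn at 1 + k1 r^2 times it, then the intrinsics apply), "cam_to_world" (4x4, takes a point from camera to world coordinates). Camera axes: x right, y down, z forward; pixel columns grow to the right and rows downward; lengths in mm; the calibration is good to about 2 mm. A picture is of the moment at which its call begins. camera_info takes no time and is no camera call.
- env.job_done(): hands the job in; it is judged then, once.
The state is a dict: "t": time; "joints": joint angles; "qvel": joint speeds; "tau": joint torques, N m; "eef_pos": TCP position; "tcp_rot": TCP orientation; "ft_force": force on the tool from outside, world axes, zero at the start; "moment": the same for the moment, N m; "opening": opening from 0.0 (shut) to 1.0 (fully open); "grip_force": force on a finger pad.
Only numpy, scipy, OpenCV 4.12 (cv2) and the standard library are available. Lean on these libraries where they do the work, as an engineer would, in place of code of your own. Each camera call takes 0.05 s, during which the arm holds its last target. There are 200 camera calls.

## Working session

There is one attempt and no reset: what is moved stays moved. The work goes in short steps, Python scripts to look and compute and a tool call to move; the robot and the scene stay as the last step left them, time stands still between calls to the robot, and variables do not carry over. Pictures are saved under pics/ and viewed, at most 10 in all, crops included, and the job is handed in when it is done.

Besides the shell and the picture viewer there is one more tool, called as name(argument=value, ...), one argument or row to a line, values as JSON. move_arm: Moves the arm, as the interface text tells. Its arguments: {"type":"object","properties":{"commands":{"type":"array"}},"required":["commands"]}

```bash
mkdir -p pics; cat > h.py <<'E'
import numpy as np, cv2
from cell import state, read_camera, camera_info, env
def snap(name,f):
    im=read_camera(name); cv2.imwrite(f'pics/{f}.png',im); return im
def px(name,u,v,z):
    c=camera_info(name);K=np.array(c['K'],float);T=np.array(c['cam_to_world'],float)
    d=np.array([(u-K[0,2])/K[0,0],(v-K[1,2])/K[1,1]]);s=d.copy()
    for _ in range(20): s=d/(1+c['k1']*(s@s))
    r=T[:3,:3]@np.array([s[0],s[1],1]);o=T[:3,3]
    return (o+r*(z-o[2])/r[2]).round(1)
E
python3 -c "
from h import *
snap('top','t0');snap('side','s0');print(state());print(camera_info('top'));print(camera_info('side'))"
```

```text
{'t': 0.1, 'joints': array([-1.34960565e+00,  4.91482191e-01,  1.55938704e+00,  1.06768891e-05,
        1.09173325e+00, -1.05590753e-01]), 'qvel': array([-1.62875381e-03, -1.08880788e-04, -6.51978710e-04,  6.22548605e-04,
        1.35627592e-03,  9.36877255e-05]), 'tau': array([ 2.59888722e-03, -6.13621402e+01, -2.58605647e+01,  6.94131106e-02,
        4.70061880e-02, -5.39145663e-05]), 'eef_pos': array([ 200.60301333, -591.69640739,  214.13131597]), 'tcp_rot': array([-3.14058945e+00, -1.15847876e-04,  3.26776444e-01]), 'ft_force': array([-0.48366385,  0.02096167,  0.29949454]), 'moment': array([ 0.00952349, -0.04857051,  0.02989608]), 'grip_force': 0.0, 'opening': 0.9981769765025144}
{'K': array([[495.74137165,   0.        , 318.71143568],
       [  0.        , 495.74137165, 245.15098504],
       [  0.        ,   0.        ,   1.        ]]), 'k1': 0.036309819910566886, 'cam_to_world': array([[ 2.07936290e-02, -9.99117880e-01,  3.64840545e-02,
         4.82600231e+02],
       [-9.99766878e-01, -2.05671817e-02,  6.57116002e-03,
         1.92730659e+01],
       [-5.81498929e-03, -3.66121875e-02, -9.99312631e-01,
         9.89092217e+02],
       [ 0.00000000e+00,  0.00000000e+00,  0.00000000e+00,
         1.00000000e+00]])}
{'K': array([[524.58512119,   0.        , 316.59536954],
       [  0.        , 524.58512119, 234.52016671],
       [  0.        ,   0.        ,   1.        ]]), 'k1': -0.1521184863649172, 'cam_to_world': array([[-8.54538370e-01, -3.06151509e-01,  4.19565761e-01,
         7.26504346e+01],
       [-5.19320667e-01,  5.16671977e-01, -6.80702661e-01,
         8.05514600e+02],
       [-8.37972405e-03, -7.99575714e-01, -6.00506835e-01,
         7.20092915e+02],
       [ 0.00000000e+00,  0.00000000e+00,  0.00000000e+00,
         1.00000000e+00]])}
```

View pics/t0.png

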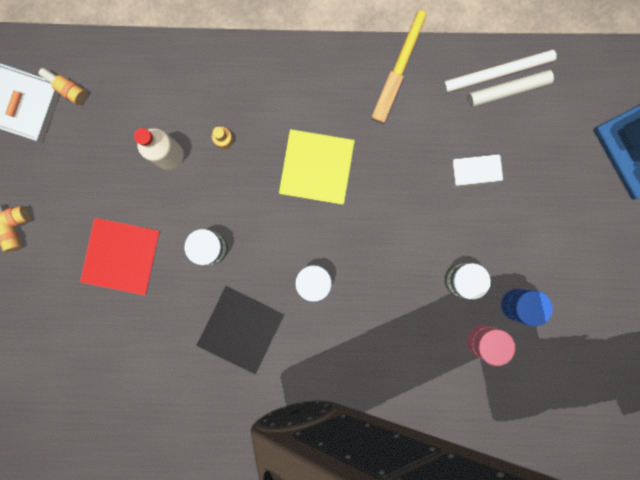

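View pics/s0.png

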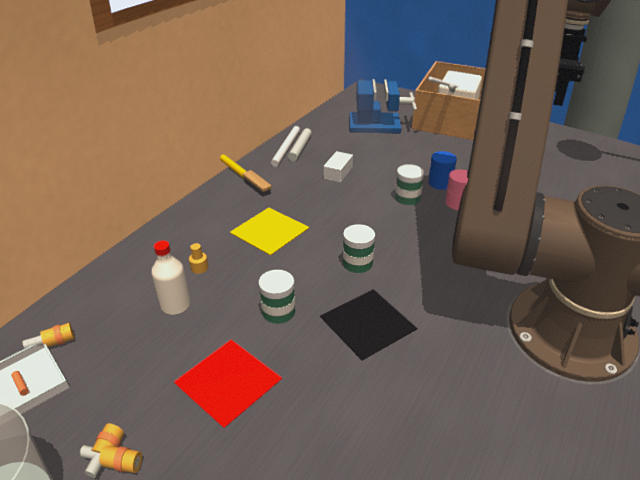

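Top view: tin lids at about (204,247), (313,283) and (472,281), yellow mat centre at (317,166), flask cap at (144,136), adaptor (222,137), block (478,170). Blue tin at (534,308), pink at (496,347), both near the third tin.

```bash
python3 -c "
from h import *
im=cv2.imread('pics/t0.png')
m=(im.min(2)>185).astype('uint8');n,l,s,c=cv2.connectedComponentsWithStats(m)
for i in range(1,n):
  if s[i][4]>500: print(s[i],c[i].round(1),px('top',*c[i],80))
print('mat',px('top',317,166.5,3),'flask',px('top',144,136,150),'ad',px('top',222,135,60),'bl',px('top',478,170,40),'blue',px('top',534,308,80),'pink',px('top',496,347,80))
si=cv2.imread('pics/s0.png')
for u,v in [(277,281),(359,234),(410,172)]: print(px('side',u,v,80))
"
```

```text
[ 445   50  111   41 1110] [500.3  69.9] [ 844.9 -301.8   80. ]
[   0   64   54   76 2754] [ 24.6 100.7] [769.5 569.7  80. ]
[472  71  81  33 899] [512.2  86.9] [ 813.7 -323.9   80. ]
[ 453  155   50   30 1254] [477.4 169.5] [ 660.5 -262.8   80. ]
[185 229  35  36 983] [201.9 246.6] [508.7 239.4  80. ]
[454 264  36  35 984] [471.8 280.8] [ 456.6 -254.8   80. ]
[296 266  35  35 986] [312.9 283.1] [446.1  34.4  80. ]
mat [675.9  32.5   3. ] flask [692.8 325.7 150. ] ad [720.7 212.2  60. ] bl [ 667.4 -276.3   40. ] blue [ 410.1 -366.5   80. ] pink [ 338.3 -298.8   80. ]
[508.7 237.3  80. ]
[446.6  34.5  80. ]
[ 456.  -251.8   80. ]
```

move_arm(
  commands=[
    [[2,2.6,0],[0,0,0],1],
    [[2.7,3.5,0],[0,0,0],1],
    [[2.7,3.5,0],[0,0,0],1],
    [[2.7,3.5,0],[0,0,0],1],
    [[2.7,3.5,0],[0,0,0],1],
    [[2.7,3.5,0],[0,0,0],1],
    [[2.7,3.5,0],[0,0,0],1],
    [[2.7,3.5,0],[0,0,0],1],
    [[2.7,3.5,0],[0,0,0],1],
    [[2,2.6,0],[0,0,0],1],
  ],
)

```text
t: 1.1
eef_pos: [457.7, -257.8, 214.5]
tcp_rot: [-3.141, 0.0, 0.328]
ft_force: [0.5, -1.4, 0.4]
opening: 1.001
grip_force: 0.0
```

move_arm(
  commands=[
    [[0,0.6,-2],[0,0,0],1],
    [[0,0,-3],[0,0,0],1],
    [[0,0,-3],[0,0,0],1],
    [[0,0,-3],[0,0,0],1],
    [[0,0,-3],[0,0,0],1],
    [[0,0,-2],[0,0,0],1],
    [[0,0,-1.5],[0,0,0],1],
    [[0,0,-0.9],[0,0,0],1],
    [[0,0,0],[0,0,0],1],
    [[0,0,0],[0,0,0],0],
  ],
)

```text
t: 2.1
eef_pos: [456.8, -254.0, 31.0]
tcp_rot: [3.141, -0.0, 0.327]
ft_force: [-0.4, 0.8, 0.4]
opening: 0.96
grip_force: 0.0
```

move_arm(
  commands=[
    [[0,0,0],[0,0,0],0],
    [[0,0,0],[0,0,0],0],
    [[0,0,0],[0,0,0],0],
    [[0,0,0],[0,0,0],0],
    [[0,0,0],[0,0,0],0],
  ],
)

```text
t: 2.6
eef_pos: [457.0, -254.3, 31.2]
tcp_rot: [3.14, -0.001, 0.327]
ft_force: [-0.1, -1.2, 6.2]
opening: 0.695
grip_force: 30.0
```

move_arm(
  commands=[
    [[0,0,1],[0,0,0],0],
    [[0,0,2],[0,0,0],0],
    [[0,0,2.5],[0,0,0],0],
    [[0,0,2.5],[0,0,0],0],
    [[0,0,2],[0,0,0],0],
    [[0,0,1],[0,0,0],0],
    [[0,0,0],[0,0,0],0],
    [[0,0,0],[0,0,0],0],
    [[0,0,0],[0,0,0],0],
    [[0,0,0],[0,0,0],0],
  ],
)

```text
t: 3.6
eef_pos: [456.3, -253.7, 139.8]
tcp_rot: [-3.14, 0.001, 0.327]
ft_force: [0.3, -0.7, -4.3]
opening: 0.696
grip_force: 30.0
```

```bash
cat >> h.py <<'E'
def ft():
    F=[];M=[]
    for _ in range(10):
        read_camera('side'); s=state(); F.append(s['ft_force']); M.append(s['moment'])
    print('F',np.mean(F,0).round(2),'M',np.mean(M,0).round(4),'sd',np.std(M,0).round(4),'yaw',s['tcp_rot'].round(3),s['eef_pos'].round(1),s['t'])
    d=np.array([np.sin(s['tcp_rot'][2]),-np.cos(s['tcp_rot'][2]),0]);x=np.array([d[1],-d[0],0])
    print('M.x %.4f M.y %.4f'%(np.mean(M,0)@x,np.mean(M,0)@d))
E
python3 -c "
from h import *
ft()"
```

```text
F [-0.29 -0.51 -4.01] M [-0.0103 -0.0175  0.007 ] sd [0.0293 0.0252 0.0148] yaw [3.141 0.    0.327] [ 456.6 -253.9  140.7] 4.1
M.x 0.0153 M.y 0.0133
```

move_arm(
  commands=[
    [[0,0,0],[7,2.4,0],0],
    [[0,0,0],[7,2.4,0],0],
    [[0,0,0],[7,2.4,0],0],
    [[0,0,0],[7,2.4,0],0],
    [[0,0,0],[0,0,0],0],
    [[0,0,0],[0,0,0],0],
    [[0,0,0],[-7,-2.4,0],0],
    [[0,0,0],[-7,-2.4,0],0],
    [[0,0,0],[-7,-2.4,0],0],
    [[0,0,0],[-7,-2.4,0],0],
  ],
)

```text
t: 5.1
eef_pos: [456.9, -253.2, 142.2]
tcp_rot: [3.133, -0.003, 0.328]
ft_force: [-0.4, -0.7, -4.9]
opening: 0.697
grip_force: 30.0
```

move_arm(
  commands=[
    [[0,0,0],[0,0,0],0],
    [[0,0,0],[0,0,0],0],
    [[0,0,0],[0,0,0],0],
  ],
)

```text
t: 5.4
eef_pos: [457.0, -254.2, 141.0]
tcp_rot: [-3.141, -0.001, 0.327]
ft_force: [1.0, -0.5, -3.5]
opening: 0.694
grip_force: 30.0
```

```bash
python3 -c "
from h import *
ft()"
```

```text
F [-0.06  0.13 -4.27] M [-0.0074  0.0001 -0.0154] sd [0.0295 0.0307 0.0207] yaw [-3.141  0.     0.327] [ 456.6 -254.1  140.6] 5.9
M.x 0.0070 M.y -0.0025
```

move_arm(
  commands=[
    [[0,0,0],[-7,-2.4,0],0],
    [[0,0,0],[-7,-2.4,0],0],
    [[0,0,0],[-7,-2.4,0],0],
    [[0,0,0],[-7,-2.4,0],0],
    [[0,0,0],[0,0,0],0],
    [[0,0,0],[0,0,0],0],
    [[0,0,0],[7,2.4,0],0],
    [[0,0,0],[7,2.4,0],0],
    [[0,0,0],[7,2.4,0],0],
    [[0,0,0],[7,2.4,0],0],
  ],
)

```text
t: 6.9
eef_pos: [452.7, -258.9, 140.7]
tcp_rot: [-3.118, 0.023, 0.324]
ft_force: [-0.7, -0.0, -5.1]
opening: 0.696
grip_force: 30.0
```

move_arm(
  commands=[
    [[0,0,0],[0,0,0],0],
    [[0,0,0],[0,0,0],0],
    [[0,0,0],[0,0,0],0],
  ],
)

```text
t: 7.2
eef_pos: [450.8, -258.7, 139.3]
tcp_rot: [-3.126, 0.03, 0.322]
ft_force: [0.1, 0.2, -4.2]
opening: 0.697
grip_force: 30.0
```

```bash
python3 -c "
from h import *
ft()"
```

```text
F [ 0.03  0.19 -3.81] M [ 0.0078 -0.0242  0.0046] sd [0.0293 0.0218 0.0286] yaw [-3.126  0.031  0.321] [ 451.  -259.1  139.5] 7.7
M.x 0.0002 M.y 0.0254
```

move_arm(
  commands=[
    [[0.5,0.5,0],[-0.3,-2,0],0],
    [[0,0,-2],[0,0,0],0],
    [[0,0,-2.5],[0,0,0],0],
    [[0,0,-2.5],[0,0,0],0],
    [[0,0,-2],[0,0,0],0],
    [[0,0,-1],[0,0,0],0],
    [[0,0,-0.5],[0,0,0],0],
    [[0,0,0],[0,0,0],0],
  ],
)

```text
t: 8.5
eef_pos: [456.1, -254.3, 34.4]
tcp_rot: [-3.141, -0.001, 0.321]
ft_force: [0.1, 0.7, -3.6]
opening: 0.696
grip_force: 30.0
```

```bash
python3 -c "
from h import *
s=state();print(s['eef_pos'],s['tcp_rot'],s['ft_force'],s['joints'])"
```

```text
[ 456.07557285 -254.2910884    34.43905226] [-3.14139774e+00 -6.76320656e-04  3.20883881e-01] [ 0.10975475  0.70281158 -3.62983717] [-6.35520417e-01  6.10397728e-01  1.97182656e+00  1.25363808e-03
  5.59138112e-01  6.13329314e-01]
```

move_arm(
  commands=[
    [[0,0,-0.2],[0,0,0],0],
    [[0,0,-0.1],[0,0,0],0],
    [[0,0,0],[0,0,0],1],
    [[0,0,0],[0,0,0],1],
    [[0,0,0],[0,0,0],1],
    [[0,0,0],[0,0,0],1],
    [[0,0,0],[0,0,0],1],
    [[0,0,1],[0,0,0],1],
    [[0,0,3],[0,0,0],1],
    [[0,0,3],[0,0,0],1],
  ],
)

```text
t: 9.5
eef_pos: [455.7, -254.0, 102.6]
tcp_rot: [-3.141, -0.0, 0.321]
ft_force: [-0.0, -0.7, 0.2]
opening: 0.999
grip_force: 0.0
```

move_arm(
  commands=[
    [[0,0,3],[0,0,0],1],
    [[0,2,1],[0,0,0],1],
    [[-0.2,3.5,0],[0,0,0],1],
    [[-0.2,4,0],[0,0,0],1],
    [[-0.2,4,0],[0,0,0],1],
    [[-0.2,4,0],[0,0,0],1],
    [[-0.2,4,0],[0,0,0],1],
    [[0,4,0],[0,0,0],1],
    [[0,2.5,0],[0,0,0],1],
    [[0,0.8,0],[0,0,0],1],
  ],
)

```text
t: 10.5
eef_pos: [445.7, 35.7, 142.2]
tcp_rot: [3.142, -0.001, 0.323]
ft_force: [-0.4, 0.4, 0.4]
opening: 1.002
grip_force: 0.0
```

```bash
python3 -c "
from h import *
snap('side','s1')
s=state();print(s['eef_pos'],s['tcp_rot'],s['joints'])"
```

```text
[445.85503728  35.47187929 142.09328531] [ 3.14152222e+00 -1.42548509e-03  3.23104349e-01] [-6.87812910e-02  3.46832463e-01  2.06307069e+00  7.18518049e-04
  7.30345305e-01  1.17837580e+00]
```

View pics/s1.png

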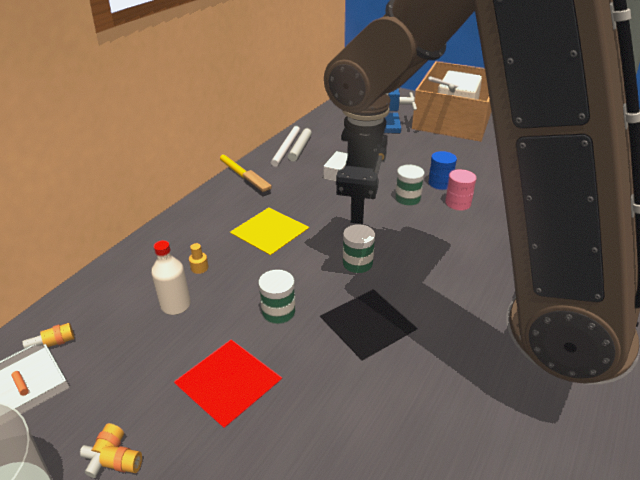

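The third tin stands back at (410,185) upright where it was; the gripper is above the middle tin (359,247). Descend 11 cm and grip.

move_arm(
  commands=[
    [[0,-0.1,-2],[0,0,0],1],
    [[0,0,-2.5],[0,0,0],1],
    [[0,0,-2.5],[0,0,0],1],
    [[0,0,-2],[0,0,0],1],
    [[0,0,-1.5],[0,0,0],1],
    [[0,0,-0.6],[0,0,0],1],
    [[0,0,0],[0,0,0],1],
    [[0,0,0],[0,0,0],0],
    [[0,0,0],[0,0,0],0],
    [[0,0,0],[0,0,0],0],
  ],
)

```text
t: 11.55
eef_pos: [446.3, 32.7, 31.1]
tcp_rot: [3.141, -0.002, 0.321]
ft_force: [-0.4, -0.2, 0.3]
opening: 0.804
grip_force: 0.0
```

move_arm(
  commands=[
    [[0,0,0],[0,0,0],0],
    [[0,0,0],[0,0,0],0],
    [[0,0,0],[0,0,0],0],
    [[0,0,0],[0,0,0],0],
  ],
)

```text
t: 11.95
eef_pos: [446.0, 32.9, 30.9]
tcp_rot: [3.142, -0.001, 0.321]
ft_force: [-0.9, 1.5, 6.4]
opening: 0.698
grip_force: 30.0
```

move_arm(
  commands=[
    [[0,0,1],[0,0,0],0],
    [[0,0,2.5],[0,0,0],0],
    [[1,0,2.5],[0,0,0],0],
    [[2.5,0,2.5],[0,0,0],0],
    [[3,0,2.5],[0,0,0],0],
    [[3,0,2],[0,0,0],0],
    [[3,0,1],[0,0,0],0],
    [[3,0,0],[0,0,0],0],
    [[2.5,0,0],[0,0,0],0],
    [[1.5,0,0],[0,0,0],0],
  ],
)

```text
t: 12.95
eef_pos: [642.0, 32.7, 170.5]
tcp_rot: [-3.141, -0.0, 0.321]
ft_force: [-0.1, -1.2, -4.1]
opening: 0.697
grip_force: 30.0
```

move_arm(
  commands=[
    [[0.5,0,0],[0,0,0],0],
    [[0,0,0],[0,0,0],0],
    [[0,0,0],[0,0,0],0],
    [[0,0,0],[0,0,0],0],
  ],
)

```text
t: 13.35
eef_pos: [645.2, 32.8, 170.7]
tcp_rot: [-3.141, -0.0, 0.321]
ft_force: [-0.4, -0.7, -4.2]
opening: 0.699
grip_force: 30.0
```

```bash
python3 -c "
from h import *
ft()"
```

```text
F [ 0.01 -0.22 -4.44] M [0.0033 0.016  0.0052] sd [0.0319 0.0192 0.0344] yaw [-3.141e+00 -1.000e-03  3.210e-01] [645.9  32.8 170.4] 13.85
M.x -0.0082 M.y -0.0141
```

move_arm(
  commands=[
    [[0,0,0],[6,2,0],0],
    [[0,0,0],[6,2,0],0],
    [[0,0,0],[6,2,0],0],
    [[0,0,0],[6,2,0],0],
    [[0,0,0],[6,2,0],0],
    [[0,0,0],[0,0,0],0],
    [[0,0,0],[0,0,0],0],
    [[0,0,0],[0,0,0],0],
    [[0,0,0],[-6,-2,0],0],
    [[0,0,0],[-6,-2,0],0],
  ],
)

```text
t: 14.85
eef_pos: [646.2, 32.8, 171.0]
tcp_rot: [-2.816, -0.002, 0.321]
ft_force: [-0.2, -0.7, -5.0]
opening: 0.697
grip_force: 30.0
```

move_arm(
  commands=[
    [[0,0,0],[-6,-2,0],0],
    [[0,0,0],[-6,-2,0],0],
    [[0,0,0],[-6,-2,0],0],
    [[0,0,0],[0,0,0],0],
    [[0,0,0],[0,0,0],0],
    [[0,0,0],[0,0,0],0],
  ],
)

```text
t: 15.45
eef_pos: [646.1, 32.7, 170.6]
tcp_rot: [-3.14, -0.001, 0.321]
ft_force: [-0.8, 0.1, -5.2]
opening: 0.699
grip_force: 30.0
```

```bash
python3 -c "
from h import *
ft()"
```

```text
F [-0.18 -0.01 -4.36] M [-0.014   0.0204  0.0132] sd [0.0235 0.0287 0.0371] yaw [-3.141e+00 -1.000e-03  3.210e-01] [646.   32.6 170.4] 15.95
M.x 0.0068 M.y -0.0237
```

move_arm(
  commands=[
    [[0,0,0],[-6,-2,0],0],
    [[0,0,0],[-6,-2,0],0],
    [[0,0,0],[-6,-2,0],0],
    [[0,0,0],[-6,-2,0],0],
    [[0,0,0],[-6,-2,0],0],
    [[0,0,0],[0,0,0],0],
    [[0,0,0],[0,0,0],0],
    [[0,0,0],[0,0,0],0],
    [[0,0,0],[6,2,0],0],
    [[0,0,0],[6,2,0],0],
  ],
)

```text
t: 16.95
eef_pos: [646.4, 32.9, 171.0]
tcp_rot: [2.816, -0.003, 0.322]
ft_force: [-0.5, 0.0, -5.2]
opening: 0.699
grip_force: 30.0
```

move_arm(
  commands=[
    [[0,0,0],[6,2,0],0],
    [[0,0,0],[6,2,0],0],
    [[0,0,0],[6,2,0],0],
    [[0,0,0],[0,0,0],0],
    [[0,0,0],[0,0,0],0],
    [[0,0,0],[0,0,0],0],
  ],
)

```text
t: 17.55
eef_pos: [645.8, 32.9, 170.5]
tcp_rot: [3.14, -0.001, 0.321]
ft_force: [1.7, 0.6, -2.5]
opening: 0.699
grip_force: 30.0
```

```bash
python3 -c "
from h import *
ft()"
```

```text
F [-0.01 -0.12 -4.29] M [ 0.0136  0.0166 -0.0092] sd [0.0403 0.0283 0.0345] yaw [ 3.142e+00 -1.000e-03  3.210e-01] [646.   32.9 170.5] 18.05
M.x -0.0181 M.y -0.0114
```

move_arm(
  commands=[
    [[-1.5,0,0],[0,0,0],0],
    [[-3,0,0],[0,0,0],0],
    [[-3.5,0,0],[0,0,0],0],
    [[-3.5,0,-1],[0,0,0],0],
    [[-3.5,0,-2],[0,0,0],0],
    [[-3,0,-2],[0,0,0],0],
    [[-1.5,0,-2],[0,0,0],0],
    [[-0.5,0,-2],[0,0,0],0],
    [[0,0,-2],[0,0,0],0],
    [[0,0,-1.5],[0,0,0],0],
  ],
)

```text
t: 19.05
eef_pos: [446.1, 32.7, 44.9]
tcp_rot: [3.141, -0.001, 0.321]
ft_force: [0.1, -0.0, -4.0]
opening: 0.696
grip_force: 30.0
```

move_arm(
  commands=[
    [[0,0,-0.8],[0,0,0],0],
    [[0,0,-0.3],[0,0,0],0],
    [[0,0,0],[0,0,0],0],
    [[0,0,0],[0,0,0],0],
  ],
)

```text
t: 19.45
eef_pos: [446.3, 32.8, 35.0]
tcp_rot: [3.141, -0.002, 0.321]
ft_force: [0.6, 0.0, -3.9]
opening: 0.698
grip_force: 30.0
```

move_arm(
  commands=[
    [[0,0,-0.2],[0,0,0],0],
    [[0,0,-0.2],[0,0,0],0],
    [[0,0,0],[0,0,0],1],
    [[0,0,0],[0,0,0],1],
    [[0,0,0],[0,0,0],1],
    [[0,0,0],[0,0,0],1],
    [[0,0,0],[0,0,0],1],
    [[0,0,1],[0,0,0],1],
    [[0,0,3],[0,0,0],1],
    [[0,0,3],[0,0,0],1],
  ],
)

```text
t: 20.45
eef_pos: [445.6, 32.8, 101.6]
tcp_rot: [-3.141, 0.001, 0.321]
ft_force: [-0.3, -0.6, 0.1]
opening: 1.001
grip_force: 0.0
```

move_arm(
  commands=[
    [[0,0,3],[0,0,0],1],
    [[0.2,1,1],[0,0,0],1],
    [[1,3,0],[0,0,0],1],
    [[1,3.5,0],[0,0,0],1],
    [[1,3.5,0],[0,0,0],1],
    [[1,3.5,0],[0,0,0],1],
    [[1,3,0],[0,0,0],1],
    [[0.7,2,0],[0,0,0],1],
    [[0.3,1,0],[0,0,0],1],
    [[0,0,0],[0,0,0],1],
  ],
)

```text
t: 21.45
eef_pos: [507.9, 238.4, 140.7]
tcp_rot: [-3.142, -0.001, 0.322]
ft_force: [-0.3, 0.6, -0.5]
opening: 1.002
grip_force: 0.0
```

```bash
python3 -c "
from h import *
snap('side','s2')
s=state();print(s['eef_pos'],s['tcp_rot'],s['joints'])"
```

```text
[507.59829295 237.56018708 140.65711964] [ 3.14157874e+00 -4.43293417e-04  3.21496621e-01] [ 3.19875450e-01  4.87667124e-01  1.80014991e+00 -1.75100226e-05
  8.53332304e-01  1.56918667e+00]
```

View pics/s2.png

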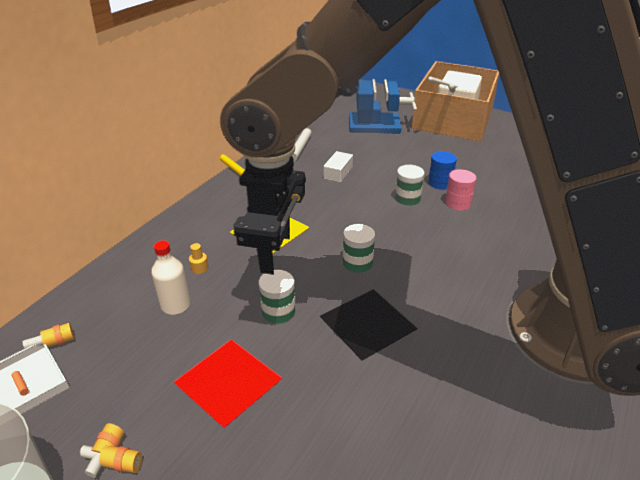

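The middle tin is back upright at (359,247), the other at (410,185); the gripper is over the last tin (277,296). Descend and grip.

move_arm(
  commands=[
    [[0.1,0.1,-2],[0,0,0],1],
    [[0,0,-2.5],[0,0,0],1],
    [[0,0,-2.5],[0,0,0],1],
    [[0,0,-2],[0,0,0],1],
    [[0,0,-1.4],[0,0,0],1],
    [[0,0,-0.5],[0,0,0],1],
    [[0,0,0],[0,0,0],1],
    [[0,0,0],[0,0,0],0],
    [[0,0,0],[0,0,0],0],
    [[0,0,0],[0,0,0],0],
  ],
)

```text
t: 22.5
eef_pos: [509.2, 238.9, 32.2]
tcp_rot: [-3.142, -0.002, 0.321]
ft_force: [-0.7, -0.0, -0.0]
opening: 0.804
grip_force: 0.0
```

move_arm(
  commands=[
    [[0,0,0],[0,0,0],0],
    [[0,0,0],[0,0,0],0],
    [[0,0,0],[0,0,0],0],
    [[0,0,0],[0,0,0],0],
  ],
)

```text
t: 22.9
eef_pos: [509.1, 238.9, 31.9]
tcp_rot: [-3.141, -0.001, 0.321]
ft_force: [-1.3, 1.1, 5.1]
opening: 0.692
grip_force: 30.0
```

move_arm(
  commands=[
    [[0,0,1],[0,0,0],0],
    [[0,0,2.5],[0,0,0],0],
    [[0,0,3],[0,0,0],0],
    [[0.7,-1,3],[0,0,0],0],
    [[2,-2.6,2.5],[0,0,0],0],
    [[2.5,-3,1.5],[0,0,0],0],
    [[2.5,-3,1],[0,0,0],0],
    [[2.5,-3,0],[0,0,0],0],
    [[2.5,-3,0],[0,0,0],0],
    [[2,-2.5,0],[0,0,0],0],
  ],
)

```text
t: 23.9
eef_pos: [656.6, 55.9, 176.5]
tcp_rot: [-3.141, 0.0, 0.32]
ft_force: [0.7, 0.4, -4.6]
opening: 0.694
grip_force: 30.0
```

move_arm(
  commands=[
    [[1.3,-1.7,0],[0,0,0],0],
    [[0.7,-0.8,0],[0,0,0],0],
    [[0,0,0],[0,0,0],0],
    [[0,0,0],[0,0,0],0],
    [[0,0,0],[0,0,0],0],
  ],
)

```text
t: 24.4
eef_pos: [675.3, 33.9, 176.6]
tcp_rot: [-3.141, -0.0, 0.322]
ft_force: [0.5, -1.1, -4.0]
opening: 0.696
grip_force: 30.0
```

```bash
python3 -c "
from h import *
ft()"
```

```text
F [-0.27  0.27 -3.98] M [-0.0041 -0.0037  0.0015] sd [0.022  0.0248 0.034 ] yaw [-3.142e+00 -1.000e-03  3.210e-01] [675.9  32.8 176.5] 24.9
M.x 0.0051 M.y 0.0023
```

move_arm(
  commands=[
    [[0,0,0],[6,2,0],0],
    [[0,0,0],[6,2,0],0],
    [[0,0,0],[6,2,0],0],
    [[0,0,0],[6,2,0],0],
    [[0,0,0],[6,2,0],0],
    [[0,0,0],[0,0,0],0],
    [[0,0,0],[0,0,0],0],
    [[0,0,0],[0,0,0],0],
    [[0,0,0],[-6,-2,0],0],
    [[0,0,0],[-6,-2,0],0],
  ],
)

```text
t: 25.9
eef_pos: [676.2, 32.8, 177.1]
tcp_rot: [-2.816, -0.002, 0.321]
ft_force: [-0.1, 0.3, -3.7]
opening: 0.692
grip_force: 30.0
```

move_arm(
  commands=[
    [[0,0,0],[-6,-2,0],0],
    [[0,0,0],[-6,-2,0],0],
    [[0,0,0],[-6,-2,0],0],
    [[0,0,0],[0,0,0],0],
    [[0,0,0],[0,0,0],0],
    [[0,0,0],[0,0,0],0],
  ],
)

```text
t: 26.5
eef_pos: [676.1, 32.6, 176.7]
tcp_rot: [-3.14, -0.001, 0.321]
ft_force: [0.5, 0.4, -4.2]
opening: 0.695
grip_force: 30.0
```

```bash
python3 -c "
from h import *
ft()"
```

```text
F [-0.24  0.04 -4.37] M [ 0.0193  0.0218 -0.0065] sd [0.044  0.0127 0.0349] yaw [-3.141e+00 -1.000e-03  3.210e-01] [676.   32.6 176.4] 27.0
M.x -0.0252 M.y -0.0146
```

move_arm(
  commands=[
    [[0,0,0],[-6,-2,0],0],
    [[0,0,0],[-6,-2,0],0],
    [[0,0,0],[-6,-2,0],0],
    [[0,0,0],[-6,-2,0],0],
    [[0,0,0],[-6,-2,0],0],
    [[0,0,0],[0,0,0],0],
    [[0,0,0],[0,0,0],0],
    [[0,0,0],[0,0,0],0],
    [[0,0,0],[6,2,0],0],
    [[0,0,0],[6,2,0],0],
  ],
)

```text
t: 28.0
eef_pos: [676.4, 32.9, 177.1]
tcp_rot: [2.816, -0.003, 0.322]
ft_force: [-0.5, -1.0, -4.5]
opening: 0.694
grip_force: 30.0
```

move_arm(
  commands=[
    [[0,0,0],[6,2,0],0],
    [[0,0,0],[6,2,0],0],
    [[0,0,0],[6,2,0],0],
    [[0,0,0],[0,0,0],0],
    [[0,0,0],[0,0,0],0],
    [[0,0,0],[0,0,0],0],
  ],
)

```text
t: 28.6
eef_pos: [675.8, 32.9, 176.5]
tcp_rot: [3.14, -0.001, 0.321]
ft_force: [0.3, 0.5, -5.2]
opening: 0.697
grip_force: 30.0
```

```bash
python3 -c "
from h import *
ft()"
```

```text
F [-0.14 -0.08 -4.47] M [-0.0428  0.0023  0.013 ] sd [0.0115 0.027  0.0294] yaw [ 3.142e+00 -1.000e-03  3.210e-01] [676.   32.9 176.5] 29.1
M.x 0.0398 M.y -0.0157
```

The last tin's moment swings by about 0.06 N m with the right sign (0.08 expected). The other two showed only noise of the wrong sign, so this is the rattler. It is level over the mat with its underside about 145 mm up, so I'll take one last look before handing in.

```bash
python3 -c "
from h import *
snap('side','s3')"
```

```text
(no output)
```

View pics/s3.png

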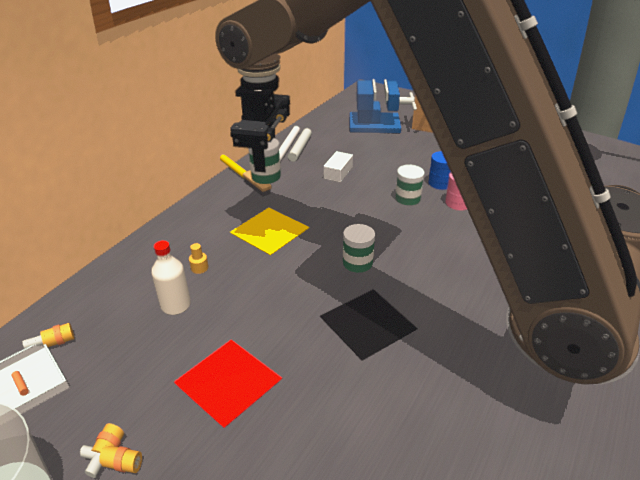

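The tin hangs upright in the gripper at (265,162) over the yellow mat. The two quiet tins stand at (410,185) and (359,247), and the bystanders have not moved.

```bash
python3 -c "
from h import *
print(env.job_done())"
```

```text
the job is handed in; nothing more can be done
None
```

I found the rattling tin (the one that stood by the red mat) from its shift in balance when tipped and handed the job in with it held upright about 145 mm above the yellow mat's middle; the two quiet tins are back upright where they stood, and no verdict was returned.

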